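# Load a colour cartridge into the paint dispenser

## Robot

A 6-joint arm with a two-finger parallel gripper is mounted at the origin on the work surface. World frame = base frame: x ahead of the robot, y to its left, z up, the work surface at z = 0. Lengths are in m, angles in rad, forces in N, time in s.
With the tool pointing down it reaches from about 0.3 to 0.775 m from the base axis. Payload 14.6 kg.
Tool frame: the origin (TCP) lies midway between the tips of the shut fingers; the grasp point (between the pads) lies 19 mm behind it (ctrl.pinch_z is the distance from the TCP to the grasp point, in m); z points along the fingers, y is the line along which they close (so a half turn about z gives the same grasp; the last joint's range is limited). The gripper opens to 94 mm and grips with 3 to 60 N. Pads are 16 mm wide; open, the fingers measure 119 mm over their backs; the gripper's body (75 mm by 177 mm) begins 78 mm behind the grasp point.
Start: joints at [-1.33, 0.3, 1.521, -0, 1.321, -0.067], TCP at [0.167, -0.524, 0.205] pointing down, gripper open.
Joint ranges: [-3.03, 3.03], [-0.79, 2.21], [0.23, 2.52], [-1.04, 4.18], [0, 3.07], [-2.55, 2.55]. Speed limits (rad/s): [2.22, 2.22, 2.57, 3.14, 3.14, 3.14].

## Interface

Orientations are given as [roll, pitch, yaw] about the fixed x, y, z axes, in that order (R = Rz(yaw) Ry(pitch) Rx(roll)).
In Python, from station import ctrl gives the robot as it stands.
- The arm moves only by the tool jog_arm, never from a script. Its argument "motion" is a list of rows, each a list of 7 numbers: the shift along the tool's x, y, z in m, then the turn, a rotation vector about the tool's x, y, z in rad, then the opening, from -1 (shut) to 1 (fully open). In form: [[tx, ty, tz, rx, ry, rz, gripper], ...]. A call has 1 to 5 rows; each row shifts and turns the commanded pose from where the row before left it, along the tool's axes as they then stand; what a row does not reach is not made up. A row lasts 1/10 s, in which the tool goes at most 50 mm and 8.59 degrees, less where a joint would pass 70% of its speed; a pose out of reach is approached as far as the arm can. A call is refused whole if a number of a shift passes 0.05 or a number of a turn 0.15, either way. A call with a gripper value outside its range is refused whole. The fingers move at their own pace and stop on an object; "squeeze" is the grip in N (left out, the last holds). Time passes only in rows, so rows that do not move let the fingers close. It gives the time, the measured TCP pose, the force, the opening and the grip force at its end, in the units of the state.
- ctrl.get_obs(): the state, without advancing time (a new reading comes with each control period).
- ctrl.camera(name): name is "scene" or "side" or "wrist"; returns the picture (384x512x3 uint8, red, green, blue); there is no depth.
- ctrl.camera_model(name): a dict with "intrinsics" (3x3 intrinsics, pixels), "rvec" (rotation vector, rad) and "tvec" (3), from world to camera coordinates, as OpenCV has them. Camera axes: x right, y down, z forward; pixel columns grow to the right and rows downward; lengths in m; the calibration is good to about 2 mm. A picture is of the moment at which its call begins: read the wrist's pose just before it. camera_model takes no time and is no camera call; for the wrist camera it gives the pose at the moment of the call.
- ctrl.hand_in(): hands the job in; it is judged then, once.
The state is a dict: "time_s": time; "qpos": joint angles; "joint_vel": joint speeds; "tau": joint torques, N m; "ee_pos": TCP position; "eef_rot": TCP orientation; "force": force on the tool from outside, world axes, zero at the start; "moment": the same for the moment, N m; "grip_width": finger opening in m; "grip_force": force on a finger pad.
Only numpy, scipy, OpenCV 4.12 (cv2) and the standard library are available. Lean on these libraries where they do the work, as an engineer would, in place of code of your own. Each camera call takes 0.05 s, during which the arm holds its last target. There are 200 camera calls.

## Task

Take the magenta colour cartridge out of the caddy and push it straight down into the sprung holder of the paint dispenser, past the side ball, until it clicks and sits fully home; never press so hard that the holder is driven down near the end of its springs (keep below about 18 N). Then, still gripping it, tug it up lightly (about 5 N) so that the holder visibly lifts with it, to prove that it is held, and let go, leaving it home. Leave the other cartridges and everything else on the table where they are.

Things in the scene. Friction and masses are not known exactly. Their poses are not given: they have to be found in the camera images.
- magenta_mid (a point): Centre (50 mm above the underside) of the magenta colour cartridge, upright block 40 (its x) x 30 (its y) x 100 mm high, about 0.12 kg, white band, black cap. z up; +x is the catch side: in its lower 36 mm a channel 14 mm wide, 4 mm deep runs up the middle, crossed by a small yellow tooth. Grip it across y (30 mm, flat sides) in its upper half. It stands on the caddy's 5 mm floor, +x towards the caddy's +x end.
- magenta_tooth (a point): Edge of the yellow tooth of the magenta cartridge, 19.5 mm to +x of its middle, 15 mm above its underside; shows which side is +x. A 30 degree ramp below and a steep back above: it pushes the ball aside on the way down and is caught under it once past.
- blue_mid (a point): Centre of the blue colour cartridge, upright block 40 (its x) x 30 (its y) x 100 mm high, about 0.12 kg in the same caddy; to be left there.
- ochre_mid (a point): Centre of the ochre (yellow-brown) colour cartridge, upright block 40 (its x) x 30 (its y) x 100 mm high, about 0.12 kg in the same caddy; to be left there.
- caddy: Fixed low aluminium caddy 200 (its x) x 56 (its y) x 16 mm high, walls 4 mm, origin under its centre. Three cartridges stand in a row along its x, 62 mm apart, in any order.
- bay (a point): Middle of the floor of the holder's bay, axes of the holder (z up, +x the side with the ball). A cartridge fully home stands on this floor, its centre 50 mm above this point, its x and y along those of the holder (not turned half round). The bay is 42 x 32 mm inside: 1 mm play all round; pressed against a wall, the cartridge jams and needs more force: ease side forces first.
- mouth (a point): Middle of the bay's open top, 42 mm above its floor; a white lip 8 mm high flares outwards around it by 4 to 5 mm. At rest the mouth stands 84 mm above the table (lip top 86); nothing around the holder is higher.
- ball_at_rest (a point): Centre of the sprung steel side ball (8 mm across) in the bay's +x wall, 18 mm above the bay floor; it reaches 4.6 mm into the bay and gives way to +x. The tooth meets it about 8 mm short of home; passing it takes 8 to 13 N on a centred cartridge, the click comes about 5 mm short of home. Pulling it out again takes over 8 N.
- holder (a joint): How far the grey holder (58 x 48 x 48 mm, around the bay) has sunk on its springs, m: 0 at rest, positive down, negative lifted. 900 N/m, from 10 mm up to 24 mm down, so the bay sinks some 10 to 15 mm before the click: pushing to where home was measured at rest is not enough. Over 21 mm it is pressed too hard.
- dock: The paint dispenser's foot, fixed: grey plate 240 x 120 x 12 mm, a metal frame 46 mm high round the holder, and on the -x side a white pump head 62 mm high (80 to 130 mm from the bay); origin on the table right below the bay, same axes as the holder.
- mug: White mug, 80 mm across, 90 mm high, to be left alone.
- jar: Amber jar, 66 mm across, 90 mm high, to be left alone.
- solvent: Metal can 60 x 100 x 178 mm, to be left alone.
- brushes: Steel tin of brushes, 74 mm across, up to about 260 mm high, to be left alone.
- spatula: Palette spatula lying on the table, to be left alone.

How it is judged:
On the way, in this order (a step that is already met when the one before it is completed fails the run):
1. the magenta cartridge is past the ball and home on the floor of the bay (z of magenta_mid in the frame of bay below 0.0525 m and horizontal distance between magenta_mid and bay below 0.004 m and angle between magenta_mid's own z axis and vertical below 0.08 rad and x of magenta_tooth in the frame of bay above 0.015 m), for 0.2 s.
2. the seated cartridge is tugged up so that the holder lifts at least 2 mm with it (all of step 1 and value of joint holder below -0.002 m and contact force between the fingers and magenta above 0.5 N), for 0.2 s.
At the end, for the whole second after the job is handed in: Magenta cartridge home in the bay, right way round, still and let go: centre under 52.5 mm above the bay floor, within 4 mm of its middle, 0.08 rad of upright; holder at rest (1 mm up to 3 mm down); other cartridges moved under 25 mm, the rest under 30 mm (all of step 1 and value of joint holder between -0.001 and 0.003 m and linear speed of magenta below 0.02 m/s and distance of each of blue_mid, ochre_mid from where it was at the start of the episode below 0.025 m and distance of each of mug, jar, solvent, brushes, spatula from where it was at the start of the episode below 0.03 m); the robot touches nothing.
It fails at once if the holder is pressed more than 21 mm down (over about 19 N) (value of joint holder above 0.021 m).
It fails at once if another cartridge is lifted, tipped or shifted (distance of any of blue_mid, ochre_mid from where it was at the start of the episode above 0.025 m).
It fails at once if a bystander is knocked about (distance of any of mug, jar, solvent, brushes, spatula from where it was at the start of the episode above 0.03 m).
It also fails if it takes over 72 s, if anything falls off the work surface, if the arm or the gripper's body presses on something with over 40 N, if the wrist force passes 120 N, or if a joint passes its speed limit or range.

## Working session

There is one attempt and no reset: what is moved stays moved. The work goes in short steps, Python scripts to look and compute and a tool call to move; the robot and the scene stay as the last step left them, time stands still between calls to the robot, and variables do not carry over. Pictures are saved under pics/ and viewed, at most 10 in all, crops included, and the job is handed in when it is done.

Besides the shell and the picture viewer there is one more tool, called after "Request:" in YAML: its name, and indented under it one key for each argument. jog_arm: Moves the arm, as the interface text tells. Its arguments: {"type":"object","properties":{"motion":{"type":"array"},"squeeze":{"type":"number"}},"required":["motion"]}

```bash
mkdir -p pics; ls; python3 - <<'E'
from station import ctrl
import cv2
for n in ("scene","side"):
    cv2.imwrite(f"pics/{n}0.png",cv2.resize(ctrl.camera(n)[:,:,::-1],(800,600),interpolation=cv2.INTER_CUBIC))
    m=ctrl.camera_model(n);R=cv2.Rodrigues(m["rvec"])[0];print(n,(-R.T@m["tvec"]).round(3),R[2].round(2),m["intrinsics"][0])
print(ctrl.get_obs())
E
```

```text
pics
scene [1.629 0.015 1.189] [-0.68 -0.   -0.73] [418.97365995   0.         253.1942518 ]
side [0.293 0.83  1.084] [ 0.2  -0.6  -0.77] [441.93737254   0.         259.23227946]
{'time_s': 0.1, 'qpos': array([-1.32957039e+00,  3.00425281e-01,  1.52147369e+00, -1.01264581e-05,
        1.32071263e+00, -6.65990306e-02]), 'joint_vel': array([-0.00088158, -0.00110252, -0.0009888 ,  0.0006551 , -0.00140678,
       -0.0002808 ]), 'tau': array([-4.77322756e-04, -5.32644296e+01, -3.53283691e+01,  7.09266728e-02,
        2.35086889e-02, -6.12290251e-05]), 'ee_pos': array([ 0.16658491, -0.52393376,  0.2049569 ]), 'eef_rot': array([-3.14057532e+00, -5.80232275e-05,  3.07827449e-01]), 'force': array([-0.43293281, -0.49687574,  0.21650114]), 'moment': array([ 0.02809602, -0.0117865 , -0.04070609]), 'grip_force': 0.0, 'grip_width': 0.0938469692689778}
```

View pics/scene0.png

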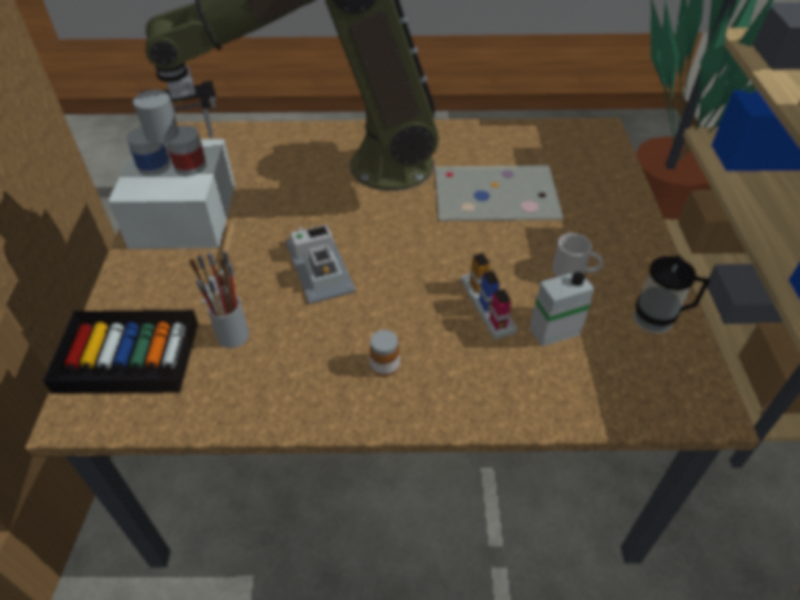

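View pics/side0.png

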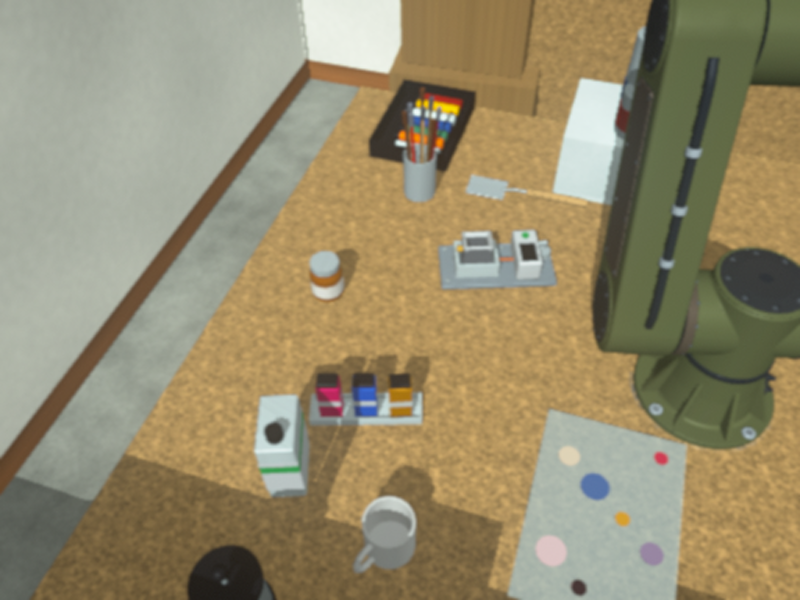

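The scene view shows the caddy at about (490,300), with magenta nearest the camera at (500,310). The dock is at (322,265), its pump head towards the robot. The solvent can stands close to magenta at (562,308). I'll enlarge both areas next.

```bash
python3 - <<'E'
from station import ctrl
import cv2,numpy as np
s=ctrl.camera("scene")[:,:,::-1];d=ctrl.camera("side")[:,:,::-1]
def c(im,x,y,w=64,h=48): return cv2.resize(im[y:y+h,x:x+w],(400,300),interpolation=cv2.INTER_CUBIC)
# origins: scene caddy (285,160) dock (180,143); side caddy (195,228,), dock (278,140)
o=[(s,280,162),(s,172,143),(d,192,232,),(d,278,142,80,60)]
t=[c(*a) for a in o]
cv2.imwrite("pics/m1.png",np.vstack([np.hstack(t[:2]),np.hstack([c(d,192,232,80,60),t[3]])]))
E
```

```text
(no output)
```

View pics/m1.png

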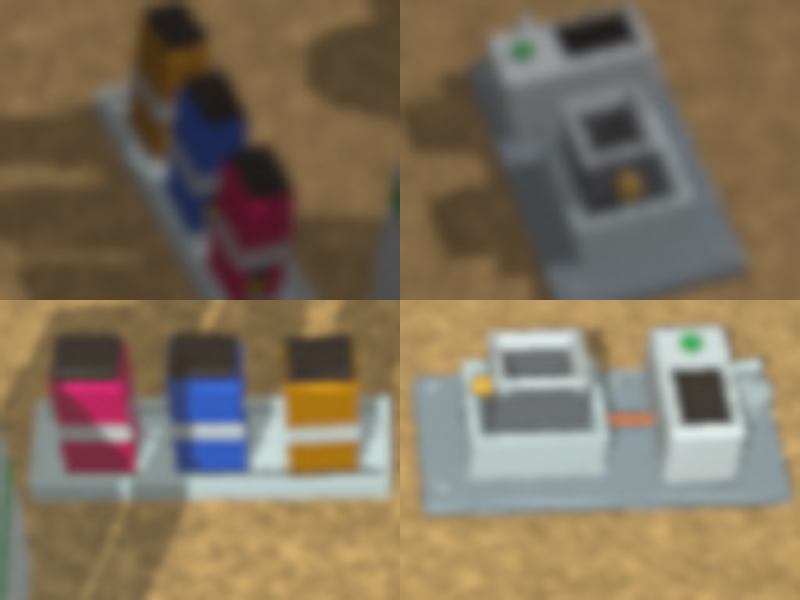

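The scene crop shows magenta's yellow tooth on its outer face, away from the robot, at crop (258,283). So the caddy's +x points away from the robot. The ball housing is at (630,182) on the far side of the dock, so the bay's +x also points away from the robot.

```bash
cat > h.py <<'E'
from station import ctrl
import cv2,numpy as np
def ray(n,uv,z,m=None):
    m=m or ctrl.camera_model(n);R=cv2.Rodrigues(np.array(m["rvec"]))[0];C=-R.T@np.array(m["tvec"]).ravel()
    d=R.T@np.linalg.solve(m["intrinsics"],[uv[0],uv[1],1]);return C+d*(z-C[2])/d[2]
def proj(m,P):
    return cv2.projectPoints(np.array(P,float).reshape(-1,1,3),np.array(m["rvec"]),np.array(m["tvec"]),np.array(m["intrinsics"]),None)[0][:,0]
E
python3 - <<'E'
from h import *
def p(n,x,y,ox,oy,k,z,l): print(l,n,ray(n,((x+.5)/k-.5+ox,(y+.5)/k-.5+oy),z).round(4))
for l,x in(("mag",88),("blue",207),("och",320)): p("side",x,50,192,232,5,.105,l)
for l,x,y in(("mag",258,165),("blue",212,95),("och",172,22)): p("scene",x,y,280,162,6.25,.105,l)
p("side",140,63,278,142,5,.086,"mouth");p("scene",212,128,172,143,6.25,.086,"mouth")
for x,y in((15,78),(25,215),(390,200),(362,60)):p("side",x,y,278,142,5,.012,"plate")
for x,y in((345,268),(80,65)):p("scene",x,y,172,143,6.25,.012,"plate")
for x,y in((30,200),(390,197)):p("side",x,y,192,232,5,.0,"caddy +y bottom")
E
```

```text
mag side [0.6315 0.2496 0.105 ]
blue side [0.5712 0.2304 0.105 ]
och side [0.514  0.2122 0.105 ]
mag scene [0.6353 0.2482 0.105 ]
blue scene [0.5804 0.228  0.105 ]
och scene [0.5201 0.2105 0.105 ]
mouth side [ 0.4714 -0.1642  0.086 ]
mouth scene [ 0.4849 -0.1693  0.086 ]
plate side [ 0.562  -0.1985  0.012 ]
plate side [ 0.5212 -0.0816  0.012 ]
plate side [ 0.3    -0.1651  0.012 ]
plate side [ 0.3408 -0.2862  0.012 ]
plate scene [ 0.5328 -0.0908  0.012 ]
plate scene [ 0.347  -0.2736  0.012 ]
caddy +y bottom side [0.6607 0.2904 0.    ]
caddy +y bottom side [0.4695 0.2274 0.    ]
```

```bash
python3 - <<'E'
from h import *
k=1.5625
c,s=np.cos(.318),np.sin(.318)
def loc(P): 
    d=P[:2]-np.array([.634,.249]); return (c*d[0]+s*d[1]).round(3),(-s*d[0]+c*d[1]).round(3)
for n,pts in(("scene",((532,286),(578,276),(591,290),(544,303))),("side",((264,398),(296,396),(301,445),(260,448)))):
    for q in pts: P=ray(n,(q[0]/k,q[1]/k),.165);print("can top",n,P.round(3),"caddy-frame rel mag",loc(P))
for n,pts in(("scene",((546,342),(587,330))),("side",((272,497),(306,492)))):
    for q in pts: P=ray(n,(q[0]/k,q[1]/k),0);print("can bot",n,P.round(3),loc(P))
for l,n,q,z in(("brush","scene",(228,300),.1),("brush","side",(420,155),.1),("jar","scene",(384,340),.09),("jar","side",(325,262),.09),("mug","side",(390,515),.09)):
    print(l,ray(n,(q[0]/k,q[1]/k),z).round(3))
m=ctrl.camera_model("wrist");o=ctrl.get_obs();R=cv2.Rodrigues(m["rvec"])[0];print((-R.T@m["tvec"]).round(3),R.round(2),m["intrinsics"])
E
```

```text
can top scene [0.669 0.303 0.165] caddy-frame rel mag (np.float64(0.05), np.float64(0.041))
can top scene [0.64  0.407 0.165] caddy-frame rel mag (np.float64(0.055), np.float64(0.149))
can top scene [0.682 0.427 0.165] caddy-frame rel mag (np.float64(0.101), np.float64(0.154))
can top scene [0.718 0.321 0.165] caddy-frame rel mag (np.float64(0.102), np.float64(0.043))
can top side [0.69  0.351 0.165] caddy-frame rel mag (np.float64(0.085), np.float64(0.079))
can top side [0.644 0.332 0.165] caddy-frame rel mag (np.float64(0.035), np.float64(0.076))
can top side [0.602 0.408 0.165] caddy-frame rel mag (np.float64(0.019), np.float64(0.161))
can top side [0.658 0.431 0.165] caddy-frame rel mag (np.float64(0.08), np.float64(0.166))
can bot scene [0.691 0.356 0.   ] (np.float64(0.088), np.float64(0.084))
can bot scene [0.657 0.458 0.   ] (np.float64(0.087), np.float64(0.191))
can bot side [0.665 0.436 0.   ] (np.float64(0.088), np.float64(0.168))
can bot side [0.614 0.411 0.   ] (np.float64(0.032), np.float64(0.16))
brush [ 0.643 -0.366  0.1  ]
brush [ 0.66  -0.378  0.1  ]
jar [ 0.753 -0.015  0.09 ]
jar [ 0.744 -0.013  0.09 ]
mug [0.453 0.441 0.09 ]
[ 0.237 -0.503  0.384] [[ 0.3  -0.95 -0.  ]
 [-0.92 -0.29  0.26]
 [-0.25 -0.08 -0.97]] [[312.85902443   0.         259.098079  ]
 [  0.         312.85902443 188.12128793]
 [  0.           0.           1.        ]]
```

Request:
jog_arm:
  motion:
    - [0,0,-0.05,0,0,0,0.3]
    - [0,0,-0.05,0,0,0,0.3]
    - [0.04,-0.025,0,0,0,0,0.3]
    - [0.04,-0.025,0,0,0,0,0.3]
    - [0.04,-0.025,0,0,0,0,0.3]

```text
time_s: 0.7
ee_pos: [0.2589, -0.4149, 0.3054]
eef_rot: [3.142, -0.0, 0.307]
force: [1.3, -0.4, -0.0]
grip_width: 0.0617
grip_force: 0.0
```

Request:
jog_arm:
  motion:
    - [0.04,-0.025,0,0,0,0,0.3]
    - [0.04,-0.025,0,0,0,0,0.3]
    - [0.04,-0.025,0,0,0,0,0.3]
    - [0.04,-0.025,0,0,0,0,0.3]
    - [0.04,-0.025,0,0,0,0,0.3]

```text
time_s: 1.2
ee_pos: [0.4118, -0.2349, 0.3055]
eef_rot: [3.141, -0.0, 0.308]
force: [-0.1, -0.6, -0.9]
grip_width: 0.0613
grip_force: 0.0
```

Request:
jog_arm:
  motion:
    - [0.04,-0.025,0.02,0,0,0,0.3]
    - [0.04,-0.025,0.02,0,0,0,0.3]
    - [0,0,0,0,0,0,0.3]
    - [0,0,0,0,0,0,0.3]

```text
time_s: 1.6
ee_pos: [0.4708, -0.1658, 0.266]
eef_rot: [-3.141, 0.001, 0.31]
force: [-0.4, -0.5, 0.3]
grip_width: 0.0607
grip_force: 0.0
```

```bash
python3 - <<'E'
from h import *
import json
m=ctrl.camera_model("wrist");o=ctrl.get_obs();im=ctrl.camera("wrist")
json.dump({k:np.array(v).tolist() for k,v in m.items()},open("w1.json","w"))
cv2.imwrite("pics/w1.png",cv2.resize(im[:,:,::-1],(800,600),interpolation=cv2.INTER_CUBIC))
print(o["ee_pos"],o["eef_rot"],o["force"],proj(m,[[.478,-.166,.086]]))
E
```

```text
[ 0.47075182 -0.16581524  0.26601752] [-3.14098603e+00  9.14810956e-04  3.09778495e-01] [-0.37081265 -0.50363384  0.3288403 ] [[260.81088114 163.62950085]]
```

View pics/w1.png

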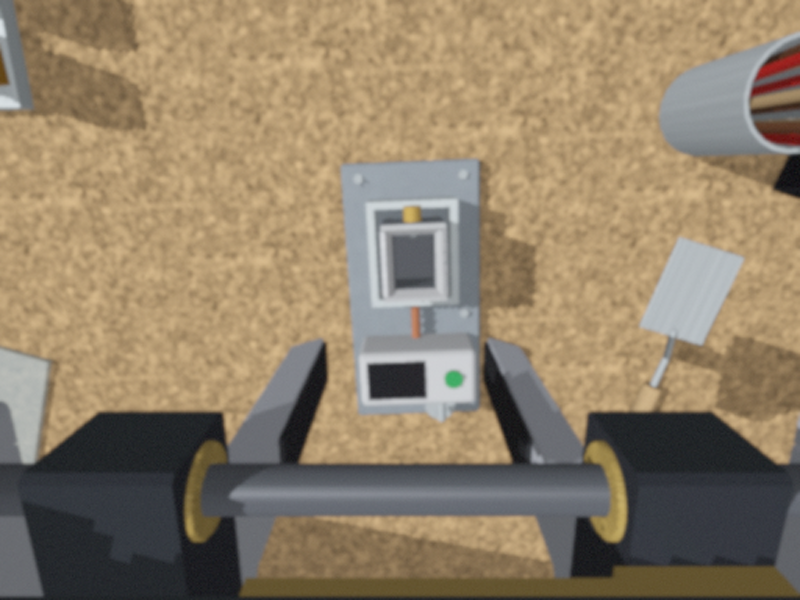

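The wrist view is nearly straight down. The bay's mouth is at about (414,263), the ball housing above it at (412,214), and the plate spans (341..480, 160..412). I'll enlarge it to read the lip.

```bash
python3 - <<'E'
import cv2
im=cv2.imread("pics/w1.png"); im=cv2.resize(im,(512,384),interpolation=cv2.INTER_AREA)
cv2.imwrite("pics/w1c.png",cv2.resize(im[98:218,205:325],(600,600),interpolation=cv2.INTER_CUBIC))
E
```

```text
(no output)
```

View pics/w1c.png

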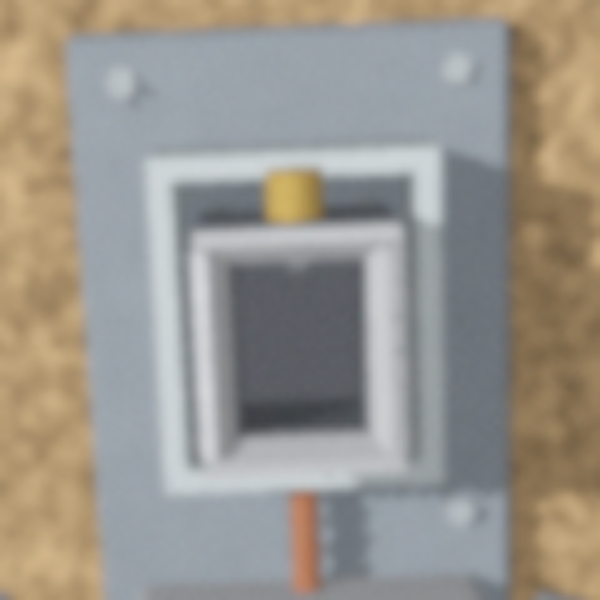

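The crop shows the lip's outer corners at about (191,222), (406,222), (408,472) and (200,472). The frame corners are (145,158), (443,148), (443,485) and (163,495), and the plate's top corners are (67,38) and (508,20).

```bash
python3 - <<'E'
from h import *
import json
m=json.load(open("w1.json"));m={k:np.array(v) for k,v in m.items()}
def f(l,pts,z):
    P=np.array([ray("",((x+.5)/5-.5+205,(y+.5)/5-.5+98),z,m) for x,y in pts]);
    d=lambda a,b:np.round([np.hypot(*(P[a]-P[b])[:2]),np.arctan2(*(P[a]-P[b])[1::-1])],3)
    print(l,P[:,:2].round(4).tolist(),"c",P.mean(0).round(4));
    if len(P)==4: print(" x-sides",d(0,3),d(1,2)," y-sides",d(0,1),d(3,2))
    else: print(d(0,1))
f("lip",((191,222),(406,222),(408,472),(200,472)),.086)
f("frame",((145,158),(443,148),(443,485),(163,495)),.046)
f("plate front",((67,38),(508,20)),.012)
f("plateL",((67,38),(103,600)),.012);f("plateR",((508,20),(508,590)),.012)
E
```

```text
lip [[0.4956, -0.1387], [0.5106, -0.1855], [0.4546, -0.2053], [0.4394, -0.1581]] c [ 0.4751 -0.1719  0.086 ]
 x-sides [0.059 0.333] [0.059 0.341]  y-sides [0.049 1.881] [0.05  1.882]
frame [[0.5023, -0.1224], [0.5275, -0.1929], [0.4444, -0.2222], [0.419, -0.1522]] c [ 0.4733 -0.1724  0.046 ]
 x-sides [0.088 0.344] [0.088 0.339]  y-sides [0.075 1.914] [0.074 1.919]
plate front [[0.5229, -0.0916], [0.5633, -0.2024]] c [ 0.5431 -0.147   0.012 ]
[0.118 1.921]
plateL [[0.5229, -0.0916], [0.3724, -0.1454]] c [ 0.4477 -0.1185  0.012 ]
[0.16  0.343]
plateR [[0.5633, -0.2024], [0.4117, -0.2577]] c [ 0.4875 -0.23    0.012 ]
[0.161 0.349]
```

The lip measures 59x49 mm and the frame 88x74 mm, which agree with each other. That puts the bay at about (0.474,-0.172) with yaw 0.343. Next I'll go above magenta.

Request:
jog_arm:
  motion:
    - [0.028,-0.034,0,0,0,0,0.2]
    - [0.028,-0.034,0,0,0,0,0.2]
    - [0.028,-0.034,0,0,0,0,0.2]
    - [0.028,-0.034,0,0,0,0,0.2]
    - [0.028,-0.034,0,0,0,0,0.2]

```text
time_s: 2.15
ee_pos: [0.553, 0.0381, 0.2674]
eef_rot: [3.141, -0.001, 0.306]
force: [0.6, -1.2, -0.2]
grip_width: 0.0568
grip_force: 0.0
```

Request:
jog_arm:
  motion:
    - [0.028,-0.034,0,0,0,0,0.2]
    - [0.028,-0.034,0,0,0,0,0.2]
    - [0.028,-0.034,0,0,0,0,0.2]
    - [0.028,-0.034,0,0,0,0,0.2]
    - [0.028,-0.034,0,0,0,0,0.2]

```text
time_s: 2.65
ee_pos: [0.6355, 0.2423, 0.2675]
eef_rot: [3.141, -0.001, 0.306]
force: [0.4, -0.5, 0.4]
grip_width: 0.0561
grip_force: 0.0
```

Request:
jog_arm:
  motion:
    - [0,0,0,0,0,0,0.2]
    - [0,0,0,0,0,0,0.2]
    - [0,0,0,0,0,0,0.2]

```text
time_s: 2.95
ee_pos: [0.6347, 0.2405, 0.2672]
eef_rot: [3.141, -0.001, 0.306]
force: [0.3, -0.1, 0.5]
grip_width: 0.0565
grip_force: 0.0
```

```bash
python3 - <<'E'
from h import *
import json
m=ctrl.camera_model("wrist");o=ctrl.get_obs();im=ctrl.camera("wrist")
json.dump({k:np.array(v).tolist() for k,v in m.items()},open("w2.json","w"))
cv2.imwrite("pics/w2.png",cv2.resize(im[60:300,130:450,::-1],(800,600),interpolation=cv2.INTER_CUBIC))
print(o["ee_pos"],o["eef_rot"],o["grip_width"],proj(m,[[.632,.249,.105]]))
E
```

```text
[0.63473728 0.24048821 0.26716194] [ 3.14137024e+00 -7.83757516e-04  3.05803025e-01] 0.05653374647251306 [[250.60828684 172.92880503]]
```

View pics/w2.png

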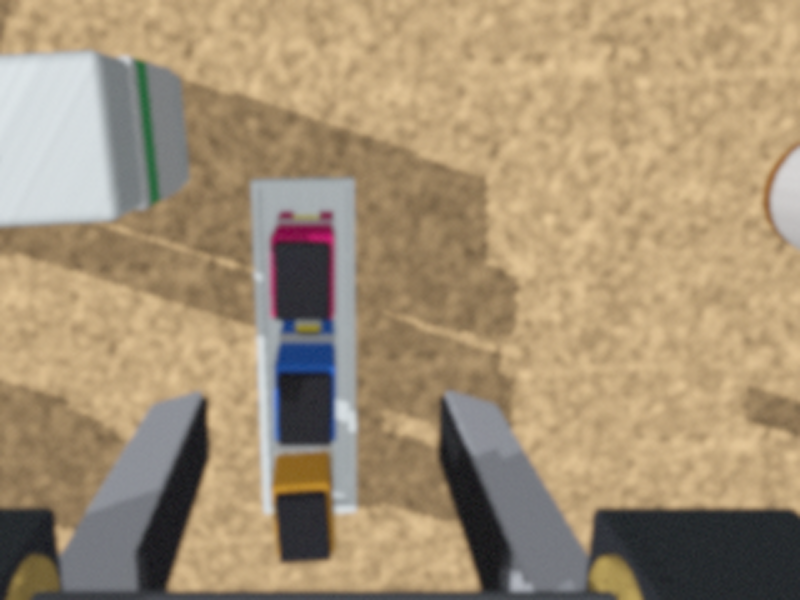

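Magenta's cap top has corners at about (276,240), (332,240), (330,320) and (273,320). Its yellow tooth is at (305,217) on the +x side. The caddy corners are (250,180), (356,178), (356,512) and (263,512), and the can's top right edge runs from (98,52) to (118,220).

```bash
python3 - <<'E'
from h import *
import json
m=json.load(open("w2.json"));m={k:np.array(v) for k,v in m.items()}
def f(l,pts,z):
    P=np.array([ray("",((x+.5)/2.5-.5+130,(y+.5)/2.5-.5+60),z,m) for x,y in pts]);
    d=lambda a,b:np.round([np.hypot(*(P[a]-P[b])[:2]),np.arctan2(*(P[a]-P[b])[1::-1])],3)
    print(l,P[:,:2].round(4).tolist(),"c",P.mean(0).round(4));
    if len(P)==4: print(" x-sides",d(0,3),d(1,2)," y-sides",d(0,1),d(3,2))
    return P
f("mag",((276,240),(332,240),(330,320),(273,320)),.105)
f("blue",((280,370),(334,370),(332,444),(278,444)),.105)
f("caddy",((250,180),(356,178),(356,512),(263,512)),.016)
f("tooth",((305,217),),.02)
P=f("can",((98,52),(118,220)),.165)
c,s=np.cos(.318),np.sin(.318)
d=P[:,:2]-[.634,.248];print(np.c_[c*d[:,0]+s*d[:,1],-s*d[:,0]+c*d[:,1]].round(3))
E
```

```text
mag [[0.647, 0.2657], [0.6544, 0.2423], [0.6195, 0.232], [0.6117, 0.2566]] c [0.6332 0.2491 0.105 ]
 x-sides [0.036 0.254] [0.036 0.285]  y-sides [0.025 1.877] [0.026 1.877]
blue [[0.5899, 0.2467], [0.5974, 0.2231], [0.5622, 0.2128], [0.5545, 0.237]] c [0.576  0.2299 0.105 ]
 x-sides [0.037 0.267] [0.037 0.284]  y-sides [0.025 1.878] [0.025 1.878]
caddy [[0.6591, 0.2896], [0.6775, 0.235], [0.4868, 0.1724], [0.4697, 0.2264]] c [0.5733 0.2308 0.016 ]
 x-sides [0.2   0.322] [0.201 0.317]  y-sides [0.058 1.896] [0.057 1.878]
tooth [[0.6494, 0.2552]] c [0.6494 0.2552 0.02  ]
can [[0.7007, 0.3415], [0.647, 0.3213]] c [0.6738 0.3314 0.165 ]
[[0.093 0.068]
 [0.035 0.066]]
```

Request:
jog_arm:
  motion:
    - [-0.006,-0.009,0.03,0,0,0,0.2]
    - [0,0,0.03,0,0,0,0.2]
    - [0,0,0.03,0,0,0,0.2]
    - [0,0,0.02,0,0,0,0.2]
    - [0,0,0,0,0,0,0.2]

```text
time_s: 3.5
ee_pos: [0.6251, 0.2475, 0.1542]
eef_rot: [3.141, 0.004, 0.306]
force: [-0.0, 0.0, 1.1]
grip_width: 0.0565
grip_force: 0.0
```

Request:
jog_arm:
  motion:
    - [0,0,0.02,0,0,0,0.2]
    - [0,0,0.02,0,0,0,0.2]
    - [0,0,0.02,0,0,0,0.2]
    - [0,0,0.02,0,0,0,0.2]
    - [0,0,0,0,0,0,0.2]

```text
time_s: 4.0
ee_pos: [0.6256, 0.2482, 0.0757]
eef_rot: [3.142, 0.002, 0.307]
force: [-0.7, 0.2, -0.4]
grip_width: 0.0564
grip_force: 0.0
```

Request:
jog_arm:
  motion:
    - [0,0,0,0,0,0,-1]
    - [0,0,0,0,0,0,-1]
    - [0,0,0,0,0,0,-1]
    - [0,0,0,0,0,0,-1]
    - [0,0,0,0,0,0,-1]
  squeeze: 40

```text
time_s: 4.5
ee_pos: [0.6265, 0.2492, 0.0775]
eef_rot: [3.141, -0.002, 0.308]
force: [-0.9, -1.5, 6.5]
grip_width: 0.0298
grip_force: 40.0
```

Request:
jog_arm:
  motion:
    - [0,0,-0.01,0,0,0,-1]
    - [0,0,-0.02,0,0,0,-1]
    - [0,0,-0.03,0,0,0,-1]
    - [0,0,-0.03,0,0,0,-1]
    - [0,0,-0.03,0,0,0,-1]

```text
time_s: 5.0
ee_pos: [0.6257, 0.2492, 0.198]
eef_rot: [-3.141, 0.0, 0.308]
force: [-0.6, 1.2, -1.6]
grip_width: 0.0299
grip_force: 40.0
```

Request:
jog_arm:
  motion:
    - [0,0,-0.04,0,0,0,-1]
    - [0,0,-0.02,0,0,0,-1]
    - [0,0,0,0,0,0,-1]
    - [0,0,0,0,0,0,-1]

```text
time_s: 5.4
ee_pos: [0.6257, 0.2492, 0.2554]
eef_rot: [-3.142, 0.001, 0.308]
force: [-0.8, 0.9, -2.6]
grip_width: 0.0297
grip_force: 40.0
```

Request:
jog_arm:
  motion:
    - [-0.028,0.0355,0,0,0,0,-1]
    - [-0.028,0.0355,0,0,0,0,-1]
    - [-0.028,0.0355,0,0,0,0,-1]
    - [-0.028,0.0355,0,0,0,0,-1]
    - [-0.028,0.0355,0,0,0,0,-1]

```text
time_s: 5.9
ee_pos: [0.5447, 0.0361, 0.2543]
eef_rot: [-3.141, 0.003, 0.308]
force: [0.8, -0.0, -1.6]
grip_width: 0.0294
grip_force: 40.0
```

Request:
jog_arm:
  motion:
    - [-0.028,0.0355,0,0,0,0,-1]
    - [-0.028,0.0355,0,0,0,0,-1]
    - [-0.028,0.0355,0,0,0,0,-1]
    - [-0.028,0.0355,0,0,0,0,-1]
    - [-0.028,0.0355,0,0,0,0,-1]

```text
time_s: 6.4
ee_pos: [0.4651, -0.1752, 0.2546]
eef_rot: [-3.14, 0.002, 0.308]
force: [0.9, 0.7, -1.6]
grip_width: 0.0297
grip_force: 40.0
```

Request:
jog_arm:
  motion:
    - [0,0,0.03,0,0,-0.035,-1]
    - [0,0,0.03,0,0,0,-1]
    - [0,0,0.02,0,0,0,-1]
    - [0,0,0,0,0,0,-1]
    - [0,0,0,0,0,0,-1]

```text
time_s: 6.9
ee_pos: [0.4664, -0.1738, 0.1761]
eef_rot: [-3.14, 0.001, 0.343]
force: [0.5, 0.0, -1.3]
grip_width: 0.0298
grip_force: 40.0
```

```bash
cat > look.py <<'E'
import sys,json
from h import *
name=sys.argv[1];o=ctrl.get_obs();t=[]
R=cv2.Rodrigues(np.array([0,0,o["eef_rot"][2]]))[0]
for n,cx,cy in(("wrist",260,195),("side",300,150),("scene",206,160)):
    m=ctrl.camera_model(n);im=ctrl.camera(n)[:,:,::-1]
    w,h=(100,75) if n=="wrist" else (64,48)
    x,y=cx-w//2,cy-h//2
    t.append(cv2.resize(im[y:y+h,x:x+w],(400,300),interpolation=cv2.INTER_CUBIC));print(n,x,y,400/w)
cv2.imwrite(f"pics/{name}.png",np.vstack([np.hstack(t[:2]),np.hstack([t[2],t[2]*0])]))
print(o["time_s"],o["ee_pos"],o["eef_rot"],o["force"],o["moment"])
E
python3 look.py b1
```

```text
wrist 210 158 4.0
side 268 126 6.25
scene 174 136 6.25
6.9 [ 0.46643727 -0.17378253  0.1760553 ] [-3.14045443e+00  1.11980412e-03  3.42909381e-01] [ 0.51599927  0.02962944 -1.32817472] [-0.05408915 -0.04167662  0.00690328]
```

View pics/b1.png

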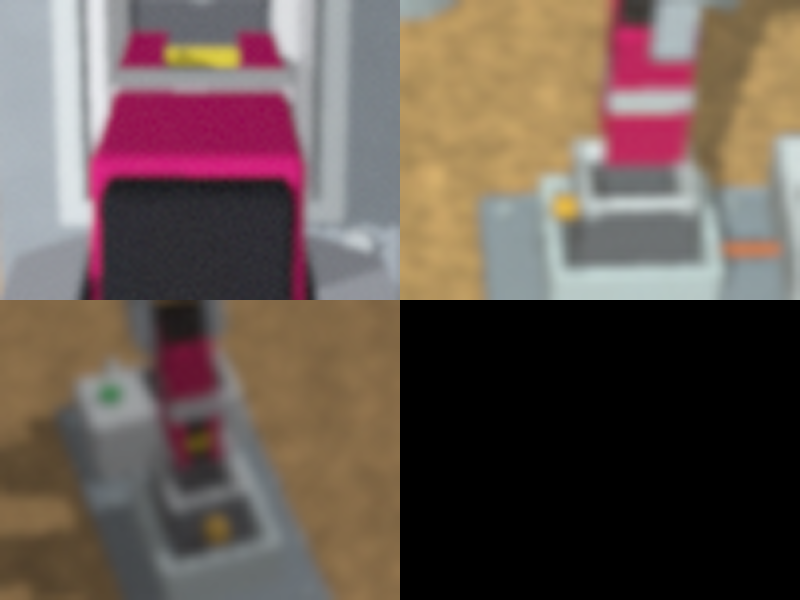

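Wrist crop: the tooth is at (204,57) and the band is centred between the lip sides. Side crop: the cartridge's bottom edge runs (606..690,165) and the lip's front edge (584..696,210). I'll compare these with projections.

```bash
python3 - <<'E'
from h import *
o=ctrl.get_obs();yw=.343;R=np.array([[np.cos(yw),-np.sin(yw)],[np.sin(yw),np.cos(yw)]])
cart=o["ee_pos"][:2]+R@[.0063,0];bay=np.array([.474,-.172]);zu=.1036
def W(o2,x,y,z):return [*(o2+R@[x,y]),z]
print("cart in bay frame",R.T@(cart-bay))
for n,ox,oy,k in(("wrist",210,158,4),("side",268,126,6.25),("scene",174,136,6.25)):
    m=ctrl.camera_model(n)
    def q(l,P): print(n,l,((proj(m,P)-[ox,oy]+.5)*k-.5).round(0).tolist())
    q("under +y edge",[W(cart,.02,.015,zu),W(cart,-.02,.015,zu)])
    q("under +x edge",[W(cart,.02,.015,zu),W(cart,.02,-.015,zu)])
    q("tooth",[W(cart,.0195,0,zu+.015)])
    q("top",[W(cart,.02,.015,zu+.095),W(cart,.02,-.015,zu+.095)])
    q("lip out",[W(bay,a*.0295,b*.0245,.086) for a,b in((1,1),(1,-1),(-1,-1),(-1,1))])
E
```

```text
cart in bay frame [-0.00090801  0.0004269 ]
wrist under +y edge [[122.0, 26.0], [125.0, 211.0]]
wrist under +x edge [[122.0, 26.0], [268.0, 26.0]]
wrist tooth [[195.0, 43.0]]
wrist top [[80.0, 159.0], [308.0, 159.0]]
wrist lip out [[84.0, -36.0], [310.0, -36.0], [304.0, 222.0], [90.0, 222.0]]
side under +y edge [[204.0, 165.0], [283.0, 163.0]]
side under +x edge [[204.0, 165.0], [199.0, 123.0]]
side tooth [[204.0, 123.0]]
side top [[216.0, 22.0], [211.0, -20.0]]
side lip out [[183.0, 203.0], [175.0, 135.0], [289.0, 132.0], [299.0, 200.0]]
scene under +y edge [[227.0, 153.0], [209.0, 110.0]]
scene under +x edge [[227.0, 153.0], [179.0, 165.0]]
scene tooth [[200.0, 140.0]]
scene top [[213.0, 32.0], [163.0, 45.0]]
scene lip out [[249.0, 181.0], [170.0, 201.0], [145.0, 138.0], [222.0, 119.0]]
```

The cartridge sits about 2 mm towards -x of the bay's centre, and y looks good. I'll shift +2 mm in x and go down in steps, watching the forces.

Request:
jog_arm:
  motion:
    - [0.002,0,0.01,0,0,0,-1]
    - [0,0,0.005,0,0,0,-1]
    - [0,0,0.005,0,0,0,-1]
    - [0,0,0,0,0,0,-1]

```text
time_s: 7.45
ee_pos: [0.4683, -0.1731, 0.1556]
eef_rot: [-3.141, 0.001, 0.343]
force: [-1.0, 0.4, -2.0]
grip_width: 0.0296
grip_force: 40.0
```

Request:
jog_arm:
  motion:
    - [0,0,0.003,0,0,0,-1]
    - [0,0,0.003,0,0,0,-1]
    - [0,0,0,0,0,0,-1]

```text
time_s: 7.75
ee_pos: [0.4685, -0.1733, 0.1501]
eef_rot: [-3.141, 0.0, 0.343]
force: [-0.5, 0.3, -1.7]
grip_width: 0.0297
grip_force: 40.0
```

Underside is at about 0.078, in the throat, with no contact so far. I'll go on gently.

Request:
jog_arm:
  motion:
    - [0,0,0.003,0,0,0,-1]
    - [0,0,0.002,0,0,0,-1]
    - [0,0,0,0,0,0,-1]

```text
time_s: 8.05
ee_pos: [0.4685, -0.1732, 0.1451]
eef_rot: [-3.141, 0.0, 0.343]
force: [-0.8, -0.0, -1.3]
grip_width: 0.0294
grip_force: 40.0
```

Request:
jog_arm:
  motion:
    - [0,0,0.003,0,0,0,-1]
    - [0,0,0.003,0,0,0,-1]
    - [0,0,0,0,0,0,-1]

```text
time_s: 8.35
ee_pos: [0.4684, -0.1732, 0.1389]
eef_rot: [-3.141, 0.0, 0.343]
force: [0.7, 0.6, -0.5]
grip_width: 0.0294
grip_force: 40.0
```

Request:
jog_arm:
  motion:
    - [0,0,0.004,0,0,0,-1]
    - [0,0,0.004,0,0,0,-1]
    - [0,0,0,0,0,0,-1]

```text
time_s: 8.65
ee_pos: [0.4683, -0.1732, 0.1307]
eef_rot: [-3.141, 0.001, 0.343]
force: [0.1, -0.4, -1.8]
grip_width: 0.0294
grip_force: 40.0
```

Request:
jog_arm:
  motion:
    - [0,0,0.003,0,0,0,-1]
    - [0,0,0.003,0,0,0,-1]
    - [0,0,0,0,0,0,-1]
    - [0,0,0,0,0,0,-1]

```text
time_s: 9.05
ee_pos: [0.4686, -0.1733, 0.1254]
eef_rot: [-3.142, 0.0, 0.343]
force: [-0.8, -0.4, -1.0]
grip_width: 0.0296
grip_force: 40.0
```

Request:
jog_arm:
  motion:
    - [0,0,0.003,0,0,0,-1]
    - [0,0,0.003,0,0,0,-1]
    - [0,0,0,0,0,0,-1]
    - [0,0,0,0,0,0,-1]

```text
time_s: 9.45
ee_pos: [0.4683, -0.1734, 0.1194]
eef_rot: [-3.141, 0.001, 0.343]
force: [-4.3, -1.0, 2.0]
grip_width: 0.0298
grip_force: 40.0
```

Request:
jog_arm:
  motion:
    - [0,0,0.002,0,0,0,-1]
    - [0,0,0.002,0,0,0,-1]
    - [0,0,0,0,0,0,-1]
    - [0,0,0,0,0,0,-1]

```text
time_s: 9.85
ee_pos: [0.4684, -0.1734, 0.1155]
eef_rot: [3.141, 0.0, 0.343]
force: [-5.6, -1.1, 4.7]
grip_width: 0.0297
grip_force: 40.0
```

Request:
jog_arm:
  motion:
    - [0,0,0.002,0,0,0,-1]
    - [0,0,0.002,0,0,0,-1]
    - [0,0,0,0,0,0,-1]
    - [0,0,0,0,0,0,-1]

```text
time_s: 10.25
ee_pos: [0.4685, -0.1735, 0.1118]
eef_rot: [3.141, 0.0, 0.343]
force: [-7.2, -1.7, 8.1]
grip_width: 0.0297
grip_force: 40.0
```

Request:
jog_arm:
  motion:
    - [0,0,0.001,0,0,0,-1]
    - [0,0,0.001,0,0,0,-1]
    - [0,0,0,0,0,0,-1]
    - [0,0,0,0,0,0,-1]

```text
time_s: 10.65
ee_pos: [0.4685, -0.1735, 0.1099]
eef_rot: [3.141, 0.0, 0.343]
force: [-6.8, -1.7, 9.4]
grip_width: 0.0299
grip_force: 40.0
```

Request:
jog_arm:
  motion:
    - [0,0,0.001,0,0,0,-1]
    - [0,0,0.001,0,0,0,-1]
    - [0,0,0,0,0,0,-1]
    - [0,0,0,0,0,0,-1]

```text
time_s: 11.05
ee_pos: [0.4685, -0.1736, 0.108]
eef_rot: [3.141, 0.0, 0.343]
force: [-7.9, -1.5, 10.6]
grip_width: 0.0298
grip_force: 40.0
```

Request:
jog_arm:
  motion:
    - [0,0,0.001,0,0,0,-1]
    - [0,0,0,0,0,0,-1]
    - [0,0,0,0,0,0,-1]

```text
time_s: 11.35
ee_pos: [0.469, -0.1736, 0.1069]
eef_rot: [3.14, -0.001, 0.343]
force: [-2.5, -2.1, 5.7]
grip_width: 0.0294
grip_force: 40.0
```

It clicked: the force fell from 10.6 to 5.7 N. I'll press a bit further to be sure it bottoms out.

Request:
jog_arm:
  motion:
    - [0,0,0.002,0,0,0,-1]
    - [0,0,0.002,0,0,0,-1]
    - [0,0,0,0,0,0,-1]
    - [0,0,0,0,0,0,-1]

```text
time_s: 11.75
ee_pos: [0.4691, -0.1736, 0.1031]
eef_rot: [3.14, -0.001, 0.343]
force: [-4.6, -1.9, 8.1]
grip_width: 0.0294
grip_force: 40.0
```

Request:
jog_arm:
  motion:
    - [0,0,0.002,0,0,0,-1]
    - [0,0,0.001,0,0,0,-1]
    - [0,0,0,0,0,0,-1]
    - [0,0,0,0,0,0,-1]

```text
time_s: 12.15
ee_pos: [0.4691, -0.1736, 0.1004]
eef_rot: [3.14, -0.001, 0.343]
force: [-6.2, -1.2, 11.2]
grip_width: 0.0293
grip_force: 40.0
```

Request:
jog_arm:
  motion:
    - [-0.001,0,0,0,0,0,-1]
    - [0,0,0.001,0,0,0,-1]
    - [0,0,0.001,0,0,0,-1]
    - [0,0,0,0,0,0,-1]
    - [0,0,0,0,0,0,-1]

```text
time_s: 12.65
ee_pos: [0.4688, -0.1739, 0.0987]
eef_rot: [3.14, -0.003, 0.343]
force: [-2.4, 0.2, 13.4]
grip_width: 0.0297
grip_force: 40.0
```

Request:
jog_arm:
  motion:
    - [0,0,-0.004,0,0,0,-1]
    - [0,0,-0.004,0,0,0,-1]
    - [0,0,-0.004,0,0,0,-1]
    - [0,0,-0.004,0,0,0,-1]
    - [0,0,0,0,0,0,-1]

```text
time_s: 13.15
ee_pos: [0.468, -0.1737, 0.1138]
eef_rot: [3.141, -0.001, 0.343]
force: [0.9, -1.0, -1.1]
grip_width: 0.0295
grip_force: 40.0
```

Request:
jog_arm:
  motion:
    - [0,0,-0.001,0,0,0,-1]
    - [0,0,-0.001,0,0,0,-1]
    - [0,0,0,0,0,0,-1]
    - [0,0,0,0,0,0,-1]

```text
time_s: 13.55
ee_pos: [0.4675, -0.1736, 0.1152]
eef_rot: [-3.141, 0.0, 0.343]
force: [1.3, -0.6, -1.0]
grip_width: 0.0295
grip_force: 40.0
```

Request:
jog_arm:
  motion:
    - [0.0005,0,-0.001,0,0,0,-1]
    - [0,0,-0.001,0,0,0,-1]
    - [0,0,0,0,0,0,-1]
    - [0,0,0,0,0,0,-1]

```text
time_s: 13.95
ee_pos: [0.4679, -0.1734, 0.1172]
eef_rot: [-3.141, 0.0, 0.343]
force: [0.2, -0.9, -3.1]
grip_width: 0.0298
grip_force: 40.0
```

Request:
jog_arm:
  motion:
    - [0,0,-0.001,0,0,0,-1]
    - [0,0,-0.001,0,0,0,-1]
    - [0,0,0,0,0,0,-1]
    - [0,0,0,0,0,0,-1]

```text
time_s: 14.35
ee_pos: [0.468, -0.1734, 0.1193]
eef_rot: [-3.141, 0.0, 0.343]
force: [-0.5, 0.0, -4.8]
grip_width: 0.0299
grip_force: 40.0
```

Request:
jog_arm:
  motion:
    - [0,0,-0.0012,0,0,0,-1]
    - [0,0,0,0,0,0,-1]
    - [0,0,0,0,0,0,-1]
    - [0,0,0,0,0,0,-1]
    - [0,0,0,0,0,0,-1]

```text
time_s: 14.85
ee_pos: [0.4681, -0.1734, 0.1205]
eef_rot: [-3.141, 0.0, 0.343]
force: [-2.1, 0.5, -6.3]
grip_width: 0.0299
grip_force: 40.0
```

```bash
python3 look.py b2
```

```text
wrist 210 158 4.0
side 268 126 6.25
scene 174 136 6.25
14.85 [ 0.46805222 -0.17343469  0.1205336 ] [-3.14135215e+00  1.60335355e-04  3.42735343e-01] [-2.05552777  0.505473   -6.33261449] [0.04996208 0.39420108 0.00891543]
```

View pics/b2.png

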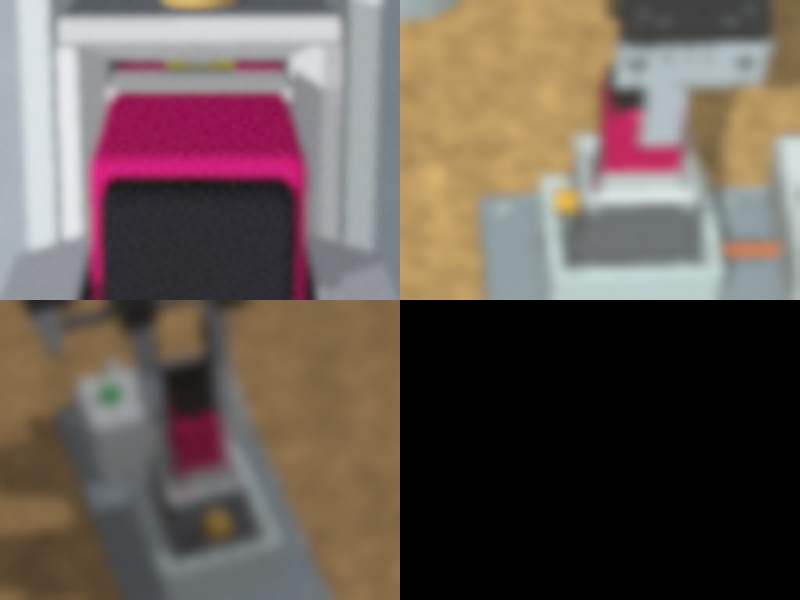

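The lip's front edge is now at y≈198, against about 210 before, so the holder has lifted some 5 mm with the cartridge. Next: lower, press lightly to seat it, ease off and let go.

Request:
jog_arm:
  motion:
    - [0,0,-0.0,0,0,0,-1]
    - [0,0,0.003,0,0,0,-1]
    - [0,0,0.003,0,0,0,-1]
    - [0,0,0.003,0,0,0,-1]
    - [0,0,0.002,0,0,0,-1]

```text
time_s: 15.5
ee_pos: [0.4684, -0.1737, 0.1098]
eef_rot: [3.141, -0.001, 0.343]
force: [-2.4, -0.8, 3.1]
grip_width: 0.0297
grip_force: 40.0
```

Request:
jog_arm:
  motion:
    - [0,0,0,0,0,0,-1]
    - [0,0,-0.002,0,0,0,-1]
    - [0,0,-0.002,0,0,0,-1]
    - [0,0,0,0,0,0,-1]
    - [0,0,0,0,0,0,-1]

```text
time_s: 16.0
ee_pos: [0.4682, -0.1736, 0.1137]
eef_rot: [3.141, -0.0, 0.343]
force: [-1.5, -1.6, -0.0]
grip_width: 0.0293
grip_force: 40.0
```

Request:
jog_arm:
  motion:
    - [0,0,0,0,0,0,-0.1]
    - [0,0,0,0,0,0,-0.1]
    - [0,0,0,0,0,0,0.1]
    - [0,0,0,0,0,0,0.1]
    - [0,0,0,0,0,0,0.1]

```text
time_s: 16.5
ee_pos: [0.4681, -0.1734, 0.1136]
eef_rot: [-3.142, -0.0, 0.343]
force: [-0.4, 0.7, 0.3]
grip_width: 0.0517
grip_force: 0.0
```

Request:
jog_arm:
  motion:
    - [0,0,-0.01,0,0,0,0.1]
    - [0,0,-0.02,0,0,0,0.1]
    - [0,0,-0.04,0,0,0,0.1]
    - [0,0,-0.04,0,0,0,0.1]
    - [0,0,-0.04,0,0,0,0.1]

```text
time_s: 17.0
ee_pos: [0.4678, -0.1733, 0.2661]
eef_rot: [3.141, -0.0, 0.343]
force: [-0.5, -0.5, -0.5]
grip_width: 0.0517
grip_force: 0.0
```

Request:
jog_arm:
  motion:
    - [0,0,0,0,0,0,0.1]
    - [0,0,0,0,0,0,0.1]
    - [0,0,0,0,0,0,0.1]

```text
time_s: 17.3
ee_pos: [0.4677, -0.1733, 0.2626]
eef_rot: [-3.14, 0.001, 0.343]
force: [-0.6, -1.5, 0.6]
grip_width: 0.0519
grip_force: 0.0
```

```bash
sed -i 's/260,195/260,175/' look.py; python3 look.py b3
```

```text
wrist 210 138 4.0
side 268 126 6.25
scene 174 136 6.25
17.3 [ 0.46769207 -0.17330607  0.26261302] [-3.14034018e+00  1.27776000e-03  3.42738206e-01] [-0.61921549 -1.4769662   0.55614622] [-0.00016177 -0.00925383  0.00696335]
```

View pics/b3.png

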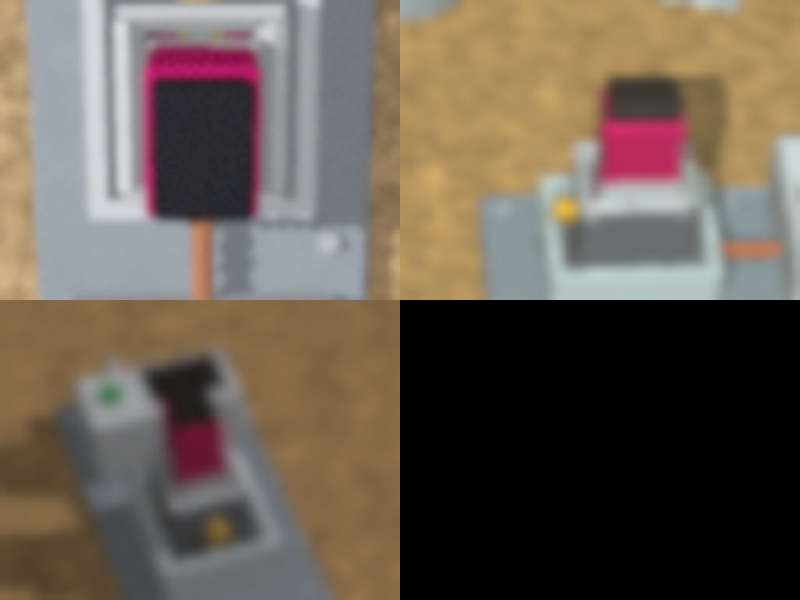

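The cartridge stands upright in the bay, let go, and the holder is back at rest (lip front edge at y≈210). Handing in.

```bash
python3 -c "
from station import ctrl
print(ctrl.hand_in())"
```

```text
the job is handed in; nothing more can be done
None
```

The magenta cartridge clicked home (peak press about 15 N), was tugged up by about 5 N so that the holder lifted some 5 mm, and was let go; the job is handed in at about 17 s, but the hand-in returned no verdict.

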